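# Seat the amber tea glass in its steel holder

### The job

Pick up the amber glass and lower it, foot first, into the empty steel holder so that it settles fully home and upright, then let go of it. Keep hold of it until its foot is well inside the holder rather than dropping it in from above. Do not disturb the green glass or the red cezve, and leave the holder standing on the block.

Things in the scene. Friction and masses are not known exactly. Their poses are not given: they have to be found in the camera images.
- amber_glass: Amber glass cup, open at the top, standing upright, round: foot 36 mm across, widening evenly to 59 mm across at 48 mm height, then straight-sided, 59 mm across, from there to the rim at 100 mm. Wall 3.5 mm, about 160 g. Grip it across the straight outside. Origin: centre of the underside; z points up to the rim.
- holder: Empty loose steel holder, 350 g: round cup 56 mm high, 65 mm across its rim, foot 68 mm. Its open hollow, 57 mm across at the mouth, narrows with the amber glass's taper to 33 mm at the floor (6 mm up), so the glass wedges and self-centres; home, the glass's foot is 12-17 mm above the block. Wire handle on its +x, to 63 mm from the axis, under 52 mm high. Origin: centre of underside; z up.
- green_glass: Green glass cup of the same shape and size as the amber one, standing on the block; to be left alone. Origin: centre of the underside; z up.
- cezve: Small red enamel coffee pot, 75 mm high, 74 mm across, with a long handle along its +x that ends 152 mm from the axis, 93 mm high; to be left alone. Origin: centre of the underside; z up.
There are look-alikes about, which are no part of the job. What is shaped like the amber_glass but blue is not meant.

How it is judged:
On the way:
1. the amber glass is lowered into the steel holder while still held: its foot at least 8 mm below the holder's rim, within 12 mm of the holder's axis, the fingers touching it (z of amber_glass in the frame of holder below 0.048 m and horizontal distance between amber_glass and holder below 0.012 m and contact force between the fingers and amber_glass above 0.5 N), for 0.1 s.
At the end, for the whole second after the job is handed in: The amber glass rests in the steel holder, its foot no more than 22 mm above the holder's underside (fully home is 12 to 17 mm), within 10 mm of the holder's axis and within 10 degrees of upright, released and at rest; the holder stands on the block, upright within 6 degrees (z of amber_glass in the frame of holder below 0.022 m and horizontal distance between amber_glass and holder below 0.01 m and angle between amber_glass's own z axis and vertical below 0.175 rad and angle between holder's own z axis and vertical below 0.1 rad and height (world z) of holder between -0.01 and 0.01 m and linear speed of amber_glass below 0.02 m/s); the robot touches nothing.
It fails at once if the green glass is moved more than 20 mm (distance of green_glass from where it was at the start of the episode above 0.02 m).
It fails at once if the red cezve is moved more than 20 mm (distance of cezve from where it was at the start of the episode above 0.02 m).
It also fails if it takes over 38 s, if anything falls off the work surface, if the arm or the gripper's body presses on something with over 40 N, if the wrist force passes 120 N, or if a joint passes its speed limit or range.

### The arm

A 7-joint arm with a two-finger parallel gripper is mounted at the origin on the work surface. World frame = base frame: x ahead of the robot, y to its left, z up, the work surface at z = 0. Lengths are in m, angles in rad, forces in N, time in s.
With the tool pointing down it reaches from about 0.4 to 0.875 m from the base axis. Payload 19.3 kg.
Tool frame: the origin (TCP) lies at the very end of the fingers, on their centre line; the grasp point (between the pads) lies 19 mm behind it; z points along the fingers, y is the line along which they close (so a half turn about z gives the same grasp; the last joint's range is limited). The gripper opens to 85 mm and grips with 20 to 120 N. Pads are 22 mm wide; open, the fingers measure 114 mm over their backs; the gripper's body (76 mm by 85 mm) begins 54 mm behind the grasp point. The pads swing forward as they close: fully open they stand 13 mm farther back than shut.
Start: joints at [1.176, 0.521, -0.036, 1.599, 0.021, 1.021, -0.113], TCP at [0.199, -0.592, 0.231] pointing down, gripper open.
Joint ranges: [-2.91, 2.91], [-0.3, 2.13], [-1.5, 1.42], [0.17, 2.43], [-1.26, 4.41], [0.16, 1.93], [-2.52, 2.52]. Speed limits (rad/s): [1.89, 1.89, 2.39, 2.39, 3.01, 3.01, 3.01].

### API

Orientations are given as [roll, pitch, yaw] about the fixed x, y, z axes, in that order (R = Rz(yaw) Ry(pitch) Rx(roll)).
In Python, from workcell import bot gives the robot as it stands.
- The arm moves only by the tool jog_arm, never from a script. Its argument "motion" is a list of rows, each a list of 5 numbers: the shift along the tool's x, y, z scaled (see below), then the turn about the tool's z scaled (see below), then the opening, from 0 (shut) to 1 (fully open). A call has 1 to 12 rows; each row shifts and turns the commanded pose from where the row before left it, along the tool's axes as they then stand; what a row does not reach is not made up. The controller multiplies each number of a shift by 30 mm and each number of a turn by 0.08 rad. A row lasts 1/10 s, in which the tool goes at most 50 mm and 8.59 degrees, less where a joint would pass 70% of its speed; a pose out of reach is approached as far as the arm can. A call with a number of a shift or a turn outside -1 to 1 is refused whole. A call with a gripper value outside its range is refused whole. The fingers move at their own pace and stop on an object; "newtons" is the grip in N (left out, the last holds). Time passes only in rows, so rows that do not move let the fingers close. It gives the time, the measured TCP pose, the force, the opening and the grip force at its end, in the units of the state.
- bot.observe(): the state, without advancing time (a new reading comes with each control period).
- bot.grab_frame(name): name is "scene" or "top"; returns a dict with "pixels" (400x640x3 uint8, red, green, blue), "fovy" (degrees; the focal length in pixels is half the picture's height over the tangent of half this angle, whatever the lens; pixels are square), "cx", "cy" (the principal point, pixels), "k1" (the pictures are not rectified: a ray, as slopes to the right and down, at radius r is drawn at 1 + k1 r^2 times it, then the intrinsics apply), "rvec" (rotation vector, rad) and "tvec" (3), from world to camera coordinates, as OpenCV has them. Camera axes: x right, y down, z forward; pixel columns grow to the right and rows downward; lengths in m; the calibration is good to about 2 mm. A picture is of the moment at which its call begins. There is no depth.
- bot.job_done(): hands the job in; it is judged then, once.
The state is a dict: "clock": time; "qpos": joint angles; "qd": joint speeds; "joint_efforts": joint torques, N m; "position": TCP position; "tool_rot": TCP orientation; "force": force on the tool from outside, world axes, zero at the start; "moment": the same for the moment, N m; "grip_width": finger opening in m; "finger_force": force on a finger pad.
Only numpy, scipy, OpenCV 4.12 (cv2) and the standard library are available. Lean on these libraries where they do the work, as an engineer would, in place of code of your own. Each camera call takes 0.05 s, during which the arm holds its last target. There are 200 camera calls.

## Working session

There is one attempt and no reset: what is moved stays moved. The work goes in short steps, Python scripts to look and compute and a tool call to move; the robot and the scene stay as the last step left them, time stands still between calls to the robot, and variables do not carry over. Pictures are saved under pics/ and viewed, at most 10 in all, crops included, and the job is handed in when it is done.

Besides the shell and the picture viewer there is one more tool, called by a JSON object that holds its "op" and its "data". jog_arm: Moves the arm, as the interface text tells. Shifts and turns lie within -1 to 1; 1 stands for 30 mm of shift or 0.08 rad of turn. Its arguments: {"type":"object","properties":{"motion":{"type":"array","items":{"type":"array","items":{"type":"number"}}},"newtons":{"type":"number"}},"required":["motion"]}

```bash
mkdir -p pics
cat > h.py <<'E'
from workcell import bot
import numpy as np, cv2, pickle
def grab(n,tag):
    f=bot.grab_frame(n); pickle.dump(f,open(f'pics/{tag}.pkl','wb'))
    cv2.imwrite(f'pics/{tag}.png',np.asarray(f['pixels'])[:,:,::-1]); return f
def load(tag): return pickle.load(open(f'pics/{tag}.pkl','rb'))
def F(f): return 200/np.tan(np.radians(f['fovy'])/2)
def proj(f,P):
    R=cv2.Rodrigues(np.array(f['rvec'],float))[0]; c=np.atleast_2d(P)@R.T+np.array(f['tvec']).ravel()
    s=c[:,:2]/c[:,2:]; s=s*(1+f['k1']*(s**2).sum(1,keepdims=True)); return s*F(f)+[f['cx'],f['cy']]
def unproj(f,uv,z):
    d=(np.array(uv,float)-[f['cx'],f['cy']])/F(f); s=d.copy()
    for _ in range(30): s=d/(1+f['k1']*(s@s))
    R=cv2.Rodrigues(np.array(f['rvec'],float))[0]; o=-R.T@np.array(f['tvec']).ravel(); r=R.T@np.r_[s,1]
    return o+r*(z-o[2])/r[2]
E
python3 - <<'E'
from h import *
for n in('top','scene'):
    f=grab(n,n+'0'); print({k:f[k] for k in f if k!='pixels'})
a=np.vstack([load('top0')['pixels'],load('scene0')['pixels']])
print(bot.observe())
E
```

```text
{'fovy': 49.437029671326364, 'cx': 318.2363396029133, 'cy': 195.92754973635095, 'k1': -0.09498998280341844, 'rvec': array([ 2.14476031, -2.19481726,  0.10279062]), 'tvec': array([0.00613107, 0.53353124, 0.91194661])}
{'fovy': 50.37115544972667, 'cx': 319.75026413296644, 'cy': 199.74050033309587, 'k1': -0.049639702214713116, 'rvec': array([ 1.84735724,  1.43864703, -0.7089239 ]), 'tvec': array([-0.11513047, -0.28619274,  1.43657396])}
{'clock': 0.1, 'qpos': array([ 1.17577618,  0.52194427, -0.03632268,  1.59990232,  0.0212332 ,
        1.02110269, -0.1127776 ]), 'qd': array([ 4.27270316e-04, -1.39868789e-03, -1.14001111e-03, -2.12316563e-03,
       -8.98022179e-05,  1.26549031e-03,  5.63857851e-04]), 'joint_efforts': array([ 4.43472178e-03, -9.28490210e+01,  1.98425286e+00, -3.70532084e+01,
        1.81543396e-02,  5.44995884e-03,  1.00054147e-04]), 'position': array([ 0.19933167, -0.59206945,  0.2308071 ]), 'tool_rot': array([-3.14062661e+00,  9.71306361e-05,  3.24843965e-01]), 'force': array([ 0.51760084,  0.39124483, -0.09451311]), 'moment': array([-0.0019137 , -0.02188396, -0.05151578]), 'finger_force': 0.0, 'grip_width': 0.08529357404644189}
```

View pics/top0.png

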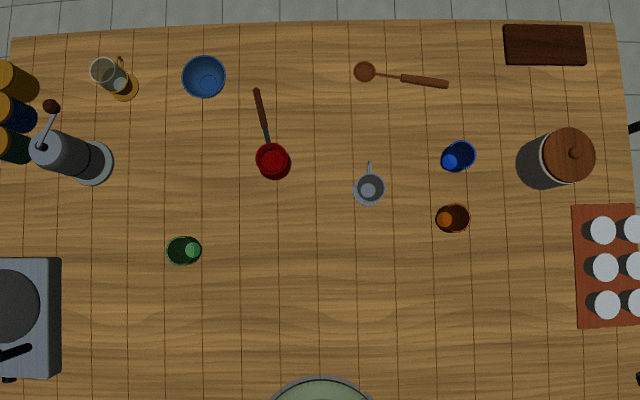

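View pics/scene0.png

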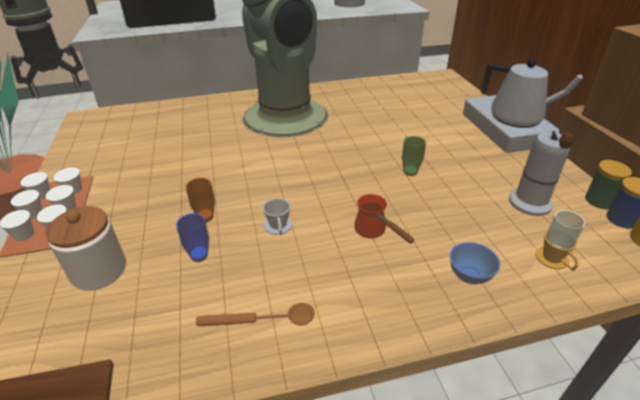

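The top view shows these candidates:
- **Amber glass:** (453,218). The blue look-alike is at (458,156).
- **Holder:** grey steel at (369,188), with its handle pointing up the image. The glass-in-holder at (110,78) is already filled, so it isn't the one.
- **Leave alone:** green glass (184,250) and red cezve (273,160).

Next I'll fit the known shapes to both views and confirm with a crop.

```bash
cat > fit.py <<'E'
from h import *
from scipy.optimize import minimize
G=[(.018,0),(.0295,.048),(.0295,.1)]; H=[(.034,0),(.034,.004),(.0325,.056)]; C=[(.037,0),(.037,.075)]
t=np.linspace(0,2*np.pi,48)
def outline(f,xy,prof):
    P=np.vstack([np.c_[xy[0]+r*np.cos(t),xy[1]+r*np.sin(t),0*t+z] for r,z in prof])
    return cv2.convexHull(proj(f,P).astype(np.float32))
def mask(f,kind,uv,rad):
    hsv=cv2.cvtColor(np.ascontiguousarray(f['pixels']),cv2.COLOR_RGB2HSV).astype(int); h,s,v=np.moveaxis(hsv,2,0)
    m={'amber':(h<16)&(s>165)&(v>30),'steel':(s<70),'green':(h>38)&(h<90)&(s>60),'red':((h<5)|(h>172))&(s>170)}[kind].astype(np.uint8)
    w=np.zeros_like(m); cv2.circle(w,uv,rad,1,-1); m=m*w
    if kind=='steel': m=cv2.morphologyEx(m,cv2.MORPH_OPEN,np.ones((5,5),np.uint8))
    c,_=cv2.findContours(m,0,2); c=max(c,key=cv2.contourArea); o=np.zeros_like(m); cv2.drawContours(o,[cv2.convexHull(c)],-1,1,-1); return o
def fit(views,prof,kind,x0):
    ms=[(f,mask(f,kind,uv,rad)) for f,uv,rad in views]
    def cost(xy):
        c=0
        for f,m in ms:
            o=np.zeros((400,640),np.uint8); cv2.fillPoly(o,[np.round(outline(f,xy,prof)*16).astype(np.int32)],1,shift=4)
            c+=1-(o&m).sum()/(o|m).sum()
        return c
    r=minimize(cost,x0,method='Nelder-Mead',options=dict(initial_simplex=np.array(x0)+[[0,0],[.02,0],[0,.02]],xatol=2e-4,fatol=1e-4))
    return r.x,r.fun
E
python3 - <<'E'
from fit import *
T,S=load('top0'),load('scene0')
vis=[T['pixels'].copy(),S['pixels'].copy()]
for n,p,k,a,b in [('amber',G,'amber',(453,218),(201,200)),('holder',H,'steel',(369,188),(277,216)),('green',G,'green',(184,250),(413,156)),('cezve',C,'red',(273,160),(371,216))]:
    x0=unproj(T,a,.05)[:2]
    for nm,v in (('both',[(T,a,24),(S,b,28)]),('top',[(T,a,24)]),('scene',[(S,b,28)])):
        x,c=fit(v,p,k,x0); print(n,nm,x.round(4),round(c,3))
        if nm=='both':
            for im,f in zip(vis,(T,S)): cv2.polylines(im,[np.round(outline(f,x,p)).astype(int)],True,(0,255,255),1)
hb=unproj(T,(369,165),.045); print('handle pt',hb)
a=cv2.resize(vis[0][120:270,230:500],None,fx=2.8,fy=2,interpolation=2)[:300,:756]; b=cv2.resize(vis[1][150:250,150:402],(756,300),interpolation=2)
cv2.imwrite('pics/ov.png',np.vstack([a,b])[:,:,::-1])
E
```

```text
amber both [ 0.477 -0.284] 0.88
amber top [ 0.477  -0.2822] 0.091
amber scene [ 0.4795 -0.2788] 0.786
holder both [ 0.5469 -0.1159] 0.219
holder top [ 0.5475 -0.1152] 0.095
holder scene [ 0.5428 -0.1192] 0.081
green both [0.4236 0.2711] 0.951
green top [0.424  0.2731] 0.075
green scene [0.4285 0.2678] 0.871Traceback (most recent call last):
  File "<stdin>", line 7, in <module>
  File "fit.py", line 15, in fit
    ms=[(f,mask(f,kind,uv,rad)) for f,uv,rad in views]
           ~~~~^^^^^^^^^^^^^^^
  File "fit.py", line 13, in mask
    c,_=cv2.findContours(m,0,2); c=max(c,key=cv2.contourArea); o=np.zeros_like(m); cv2.drawContours(o,[cv2.convexHull(c)],-1,1,-1); return o
                                   ~~~^^^^^^^^^^^^^^^^^^^^^^^
ValueError: max() iterable argument is empty
```

Run:
```python
from fit import *
T,S=load('top0'),load('scene0')
vis=[T['pixels'].copy(),S['pixels'].copy()]
h=unproj(T,(369,165),.045); print('handle',h); print('cezve',unproj(T,(273,160),.06),unproj(T,(258,92),.093), 'blue',unproj(T,(458,156),.05))
for x,p in (((.477,-.2825),G),((.5469,-.1165),H)):
    for im,f in zip(vis,(T,S)): cv2.polylines(im,[np.round(outline(f,x,p)).astype(int)],True,(0,255,255),1)
a=cv2.resize(vis[0][130:250,340:492],(760,600),interpolation=2)[:, :]; b=cv2.resize(vis[1][160:250,170:310],(760,490),interpolation=2)
o=np.vstack([cv2.resize(a,(380,300)),cv2.resize(b,(380,245))])
cv2.imwrite('pics/ov.png',cv2.resize(o,(418,600))[:,:,::-1])
```

```text
handle [ 0.59541973 -0.11597305  0.045     ]
cezve [0.60828005 0.08708699 0.06      ] [0.74588305 0.11336136 0.093     ] blue [ 0.6101841  -0.30768264  0.05      ]
```

View pics/ov.png

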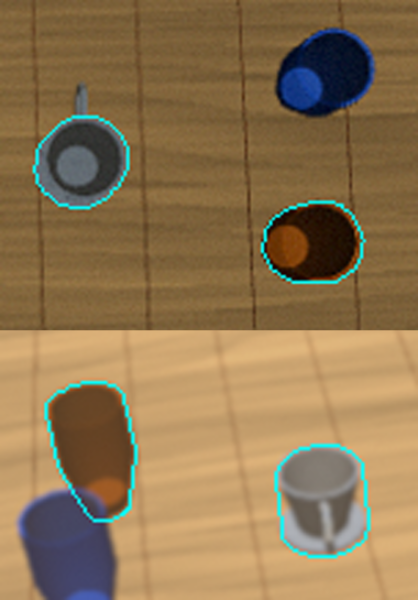

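The overlay fits both glass and holder in both views: amber at (0.477, -0.2825) and the holder at (0.547, -0.1165), with its handle along +x. I'm moving above the amber glass now.

{"op": "jog_arm", "data": {"motion": [[1,-0.57,0,0,1],[1,-0.57,0,0,1],[1,-0.57,0,0,1],[1,-0.57,0,0,1],[1,-0.57,0,0,1],[1,-0.57,0,0,1],[1,-0.57,0,0,1],[1,-0.57,0,0,1],[1,-0.57,0,0,1],[1,-0.57,0,0,1],[1,-0.57,0,0,1],[1,-0.57,0,0,1]], "newtons": 40}}

```text
clock: 1.3
position: [0.4758, -0.2818, 0.2312]
tool_rot: [-3.141, 0.0, 0.325]
force: [-0.4, -0.6, -0.2]
grip_width: 0.0852
finger_force: 0.0
```

{"op": "jog_arm", "data": {"motion": [[0,0,0,0,1],[0,0,0,0,1]]}}

```text
clock: 1.5
position: [0.4752, -0.2826, 0.231]
tool_rot: [-3.141, 0.001, 0.326]
force: [-0.2, -1.4, -1.1]
grip_width: 0.0852
finger_force: 0.0
```

{"op": "jog_arm", "data": {"motion": [[0.06,0,0.6,0,1],[0,0,0.9,0,1],[0,0,0.9,0,1],[0,0,0.9,0,1],[0,0,0.4,0,1],[0,0,0.4,0,1]]}}

```text
clock: 2.1
position: [0.4763, -0.2832, 0.1078]
tool_rot: [3.142, 0.0, 0.324]
force: [0.1, -0.5, 0.9]
grip_width: 0.0855
finger_force: 0.0
```

Run:
```python
from h import *
T=grab('top','top1');S=grab('scene','scene1')
o=np.vstack([cv2.resize(T['pixels'][150:300,370:570],(400,300),interpolation=2),cv2.resize(S['pixels'][100:250,110:310],(400,300),interpolation=2)])
cv2.imwrite('pics/c1.png',o[:,:,::-1])
```

```text
(no output)
```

View pics/c1.png

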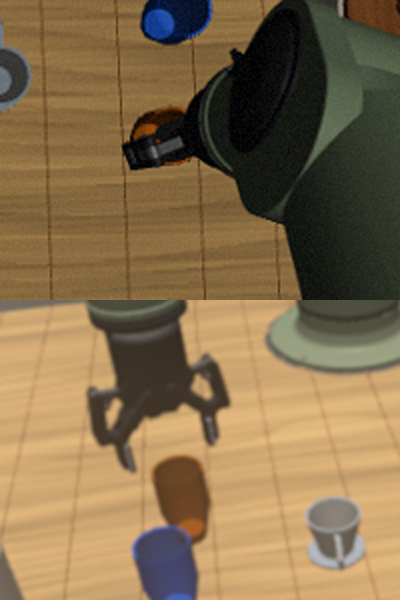

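The open fingers straddle the amber rim: tips at crop (128,468) and (211,440), rim centre near (178,468). I'll carry on down and grip.

{"op": "jog_arm", "data": {"motion": [[0,0,0.4,0,1],[0,0,0.6,0,1],[0,0,0.6,0,1],[0,0,0.2,0,1],[0,0,0,0,1]]}}

```text
clock: 2.7
position: [0.4767, -0.2823, 0.054]
tool_rot: [-3.141, 0.001, 0.325]
force: [1.0, -0.2, 1.4]
grip_width: 0.0853
finger_force: 0.0
```

{"op": "jog_arm", "data": {"motion": [[0,0,0,0,0.6],[0,0,0,0,0.4],[0,0,0,0,0.4],[0,0,0,0,0.3],[0,0,0,0,0.3],[0,0,0,0,0.3]], "newtons": 40}}

```text
clock: 3.3
position: [0.4774, -0.2824, 0.0555]
tool_rot: [3.141, -0.001, 0.325]
force: [-0.9, 2.5, 9.9]
grip_width: 0.0596
finger_force: 40.7
```

{"op": "jog_arm", "data": {"motion": [[0,0,-0.2,0,0.3],[0,0,-0.5,0,0.3],[0,0,-0.8,0,0.3],[0,0,-0.8,0,0.3],[0,0,-0.6,0,0.3],[0,0,-0.4,0,0.3],[0,0,0,0,0.3]]}}

```text
clock: 4.0
position: [0.4775, -0.2828, 0.155]
tool_rot: [3.14, -0.002, 0.325]
force: [-0.3, 0.3, -2.5]
grip_width: 0.0593
finger_force: 43.3
```

Run:
```python
from h import *
p=bot.observe()['position']; d=np.array([.5469,-.1165])-p[:2]; c,s=np.cos(.325),np.sin(.325)
print(p,(d[0]*c+d[1]*s)/.03,(d[0]*s-d[1]*c)/.03)
T=grab('top','top2');S=grab('scene','scene2')
o=np.vstack([cv2.resize(T['pixels'][130:280,330:530],(400,300),interpolation=2),cv2.resize(S['pixels'][80:230,130:330],(400,300),interpolation=2)])
cv2.imwrite('pics/c2.png',o[:,:,::-1])
```

```text
[ 0.47748442 -0.28283797  0.15495208] 3.963163444722683 -4.515509698577256
```

View pics/c2.png

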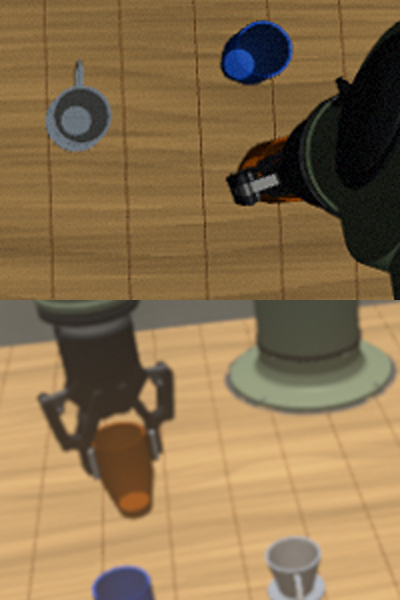

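The glass is held upright and lifted (scene crop, foot near (135,503)), and its foot is about 100 mm up. Now over the holder.

{"op": "jog_arm", "data": {"motion": [[0.3,-0.35,0,0,0.3],[0.6,-0.65,0,0,0.3],[0.7,-0.8,0,0,0.3],[0.7,-0.8,0,0,0.3],[0.7,-0.8,0,0,0.3],[0.5,-0.6,0,0,0.3],[0.3,-0.35,0,0,0.3],[0.16,-0.17,0,0,0.3],[0,0,0,0,0.3],[0,0,0,0,0.3]]}}

```text
clock: 5.1
position: [0.5457, -0.1171, 0.1531]
tool_rot: [3.141, 0.001, 0.324]
force: [0.8, -0.4, -2.0]
grip_width: 0.059
finger_force: 43.3
```

Run:
```python
from fit import *
p=bot.observe()['position']; print(p)
T=grab('top','top3');S=grab('scene','scene3')
zf=p[2]-.0555
for f in(T,S):
    f['v']=f['pixels'].copy()
    for q,pr in ((p[:2],[(r,z+zf) for r,z in G]),((.5469,-.1165),H)): cv2.polylines(f['v'],[np.round(outline(f,q,pr)).astype(int)],True,(0,255,255),1)
o=np.vstack([cv2.resize(T['v'][130:250,310:470],(400,300),interpolation=2),cv2.resize(S['v'][130:250,200:360],(400,300),interpolation=2)])
cv2.imwrite('pics/c3.png',o[:,:,::-1])
```

```text
[ 0.54573219 -0.11705189  0.15311295]
```

View pics/c3.png

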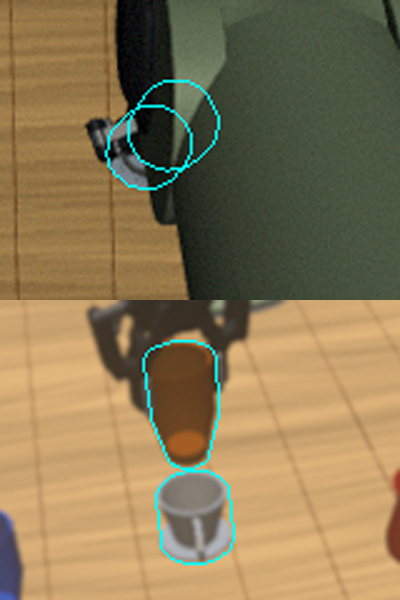

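In the scene crop the glass sits squarely above the holder, foot (188,455) over mouth (190,490), and matches the model outline. Lowering.

{"op": "jog_arm", "data": {"motion": [[0.04,0,0.3,0,0.3],[0,0,0.5,0,0.3],[0,0,0.5,0,0.3],[0,0,0.4,0,0.3],[0,0,0.2,0,0.3],[0,0,0.1,0,0.3],[0,0,0,0,0.3]]}}

```text
clock: 5.9
position: [0.5473, -0.1157, 0.0932]
tool_rot: [-3.141, 0.0, 0.325]
force: [-0.3, -0.8, -0.7]
grip_width: 0.0588
finger_force: 43.3
```

{"op": "jog_arm", "data": {"motion": [[0,0,0.1,0,0.3],[0,0,0.1,0,0.3],[0,0,0.1,0,0.3],[0,0,0,0,0.3]]}}

```text
clock: 6.3
position: [0.5471, -0.1155, 0.084]
tool_rot: [-3.141, 0.0, 0.325]
force: [0.4, -0.2, -1.9]
grip_width: 0.0595
finger_force: 43.3
```

{"op": "jog_arm", "data": {"motion": [[0,0,0.1,0,0.3],[0,0,0.1,0,0.3],[0,0,0.08,0,0.3],[0,0,0,0,0.3]]}}

```text
clock: 6.7
position: [0.547, -0.1157, 0.0755]
tool_rot: [-3.141, 0.001, 0.325]
force: [-0.5, -0.4, -1.5]
grip_width: 0.0591
finger_force: 43.3
```

{"op": "jog_arm", "data": {"motion": [[0,0,0.05,0,0.3],[0,0,0.05,0,0.3],[0,0,0,0,0.3]]}}

```text
clock: 7.0
position: [0.5471, -0.1159, 0.0728]
tool_rot: [3.141, 0.0, 0.325]
force: [-2.6, -1.8, 0.6]
grip_width: 0.0589
finger_force: 43.4
```

{"op": "jog_arm", "data": {"motion": [[0,0,0.05,0,0.3],[0,0,0,0,0.3]]}}

```text
clock: 7.2
position: [0.5471, -0.116, 0.0718]
tool_rot: [3.141, 0.0, 0.324]
force: [-5.6, -3.2, 11.9]
grip_width: 0.0593
finger_force: 43.9
```

{"op": "jog_arm", "data": {"motion": [[0,0,0.05,0,0.3],[0,0,0,0,0.3]]}}

```text
clock: 7.4
position: [0.5471, -0.1157, 0.071]
tool_rot: [3.141, 0.0, 0.325]
force: [-11.3, -1.7, 27.4]
grip_width: 0.0591
finger_force: 42.5
```

The force rises firmly at foot height of about 15 mm, so the glass is seated. I'll ease the load and open.

{"op": "jog_arm", "data": {"motion": [[-0.02,0,-0.04,0,0.3],[0,0,0,0,0.3],[0,0,0,0,0.75],[0,0,0,0,0.8],[0,0,0,0,0.9],[0,0,0,0,1],[0,0,0,0,1]], "newtons": 20}}

```text
clock: 8.1
position: [0.5468, -0.1158, 0.0711]
tool_rot: [-3.142, -0.0, 0.325]
force: [-0.6, -0.2, 0.3]
grip_width: 0.0855
finger_force: 0.0
```

{"op": "jog_arm", "data": {"motion": [[0,0,-0.3,0,1],[0,0,-0.5,0,1],[0,0,-0.8,0,1],[0,0,-0.9,0,1],[0,0,-0.9,0,1],[0,0,-0.9,0,1],[0,0,-0.6,0,1],[0,0,0,0,1]]}}

```text
clock: 8.9
position: [0.5478, -0.116, 0.2212]
tool_rot: [3.14, -0.004, 0.325]
force: [0.3, -0.4, -0.4]
grip_width: 0.0856
finger_force: 0.0
```

Run:
```python
from fit import *
S=grab('scene','scene4'); v=S['pixels'].copy()
q=(.547,-.116)
for pr in ([(r,z+.0145) for r,z in G],H): cv2.polylines(v,[np.round(outline(S,q,pr)).astype(int)],True,(0,255,255),1)
o=np.hstack([cv2.resize(x[130:250,220:340],(400,400),interpolation=2) for x in (S['pixels'],v)])
cv2.imwrite('pics/c4.png',o[:,:,::-1])
```

```text
(no output)
```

View pics/c4.png

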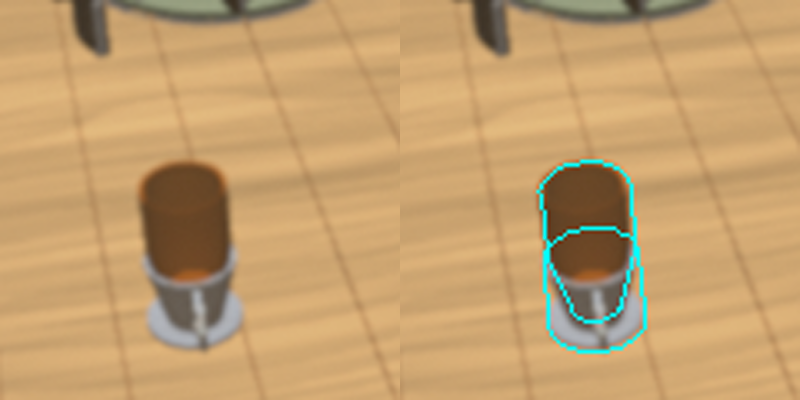

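The glass stands upright in the holder, with its rim at crop (184,180) matching the fully-home outline, and the gripper is clear. Handing in.

```bash
python3 -c "
from workcell import bot
print(bot.job_done())"
```

```text
the job is handed in; nothing more can be done
None
```

The amber glass is seated upright in the steel holder and released with the gripper clear; the job was handed in at about 9 s, and no verdict came back.

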